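# Sort three brush handles back into their drying dishes

## Robot

A 7-joint arm with a two-finger parallel gripper is mounted at the origin on the work surface. World frame = base frame: x ahead of the robot, y to its left, z up, the work surface at z = 0. Lengths are in m, angles in rad, forces in N, time in s.
With the tool pointing down it reaches from about 0.4 to 0.85 m from the base axis. Payload 4.5 kg.
Tool frame: the origin (TCP) lies at the very end of the fingers, on their centre line; the grasp point (between the pads) lies 19 mm behind it; z points along the fingers, y is the direction in which the jaws open and shut (so a half turn about z gives the same grasp; the last joint's range is limited). The gripper opens to 85 mm and grips with 20 to 120 N. Pads are 22 mm wide; open, the fingers measure 114 mm over their backs; the gripper's body (76 mm by 85 mm) begins 54 mm behind the grasp point. The pads swing forward as they close: fully open they stand 13 mm farther back than shut.
Start: joints at [-1.122, 0.689, -0.195, 1.565, 0.157, 0.902, -0.215], TCP at [0.252, 0.572, 0.231] pointing down, gripper open.
Joint ranges: [-3.01, 3.01], [-0.46, 2.08], [-1.47, 1.51], [0.13, 2.56], [-1, 4.14], [0.04, 2.09], [-2.66, 2.66]. Speed limits (rad/s): [2.57, 2.57, 3.14, 3.14, 3.14, 3.14, 3.14].

## Interface

Orientations are given as a 3x3 rotation matrix whose columns are the frame's x, y, z axes.
In Python, from plant import observe, snapshot, camera_model, job_done, boxes_of gives the robot as it stands.
- The arm moves only by the tool send_rows, never from a script. Its argument "increments" is a list that holds one entry, the list of rows, each a list of 5 numbers: the finger opening in m, from 0 to 0.0854, then the shift along the tool's x, y, z in m, then the turn about the tool's z in degrees. In form: [[[grip, x, y, z, twist], ...]]. A call has 1 to 8 rows; each row shifts and turns the commanded pose from where the row before left it, along the tool's axes as they then stand; what a row does not reach is not made up. A row lasts 1/10 s, in which the tool goes at most 50 mm and 8.59 degrees, less where a joint would pass 70% of its speed; a pose out of reach is approached as far as the arm can. A call with a gripper value outside its range is refused whole. The fingers move at their own pace and stop on an object; "grip_force" is the grip in N (left out, the last holds). Time passes only in rows, so rows that do not move let the fingers close. It gives the time, the measured TCP pose, the force and the opening at its end, in the units of the state.
- observe(): the state, without advancing time (a new reading comes with each control period).
- snapshot(name): name is "scene" or "top" or "wrist"; returns the picture (480x640x3 uint8, red, green, blue); there is no depth.
- camera_model(name): a dict with "fx", "fy", "cx", "cy" (pixels), "extrinsics" (4x4, takes a point from camera to world coordinates); the wrist camera has in their place "hand_eye" (4x4, takes a point from camera to tool coordinates, whose origin is the TCP and whose axes are the flange's). Camera axes: x right, y down, z forward; pixel columns grow to the right and rows downward; lengths in m; the calibration is good to about 2 mm. A picture is of the moment at which its call begins: read the wrist's pose just before it. camera_model takes no time and is no camera call.
- job_done(): hands the job in, once; it reports no verdict.
Trained networks look in the newest picture that a camera, given by its name, has taken for a name from the list of things; names that differ only in an ending like _2 or _b are one class to them, and where a whole thing is asked for, a point or a joint stands for the part that bears it (a point fixed in the world has none). Each returns a list of dicts, best first, with "conf" (0 to 1); they miss things now and then, are a little off and sometimes report something else, mostly with a low value. They report only what shows in the picture. A call takes as long as a camera call. They do not tell look-alikes from the thing itself.
- boxes_of(camera, query): "point" ([x, y, z] in m, in world coordinates, good to about 4 mm: the middle of the surface that is visible of it).
The state is a dict: "t": time; "joint_pos": joint angles; "qvel": joint speeds; "joint_efforts": joint torques, N m; "tool_pos": TCP position; "tcp_rot": TCP orientation; "ft_force": force on the tool from outside, world axes, zero at the start; "ft_torque": the same for the moment, N m; "grip_width": finger opening in m.
Only numpy, scipy, OpenCV 4.12 (cv2) and the standard library are available. Lean on these libraries where they do the work, as an engineer would, in place of code of your own. Each camera call takes 0.05 s, during which the arm holds its last target.

## Task

The three turned brush handles have been put back in each other's drying dishes. Move each into the dish of its own size, small in small, medium in medium and large in large, standing upright on the dish's floor; the empty rubber mat is your free spot on the way. The bench top is gritty, so never set a handle down on the bare wood, don't drop or tip any, and leave the can, the screwdriver and the carton where they are.

Things in the scene. Friction and masses are not known exactly. Their poses are not given: they have to be found in the camera images.
- handle_small: The small turned brush handle, off-white resin, loose, upright and round: foot 26 mm across, a cove, then a straight body 22 mm across from 24 to 55 mm above its underside; 60 mm tall, about 30 g. Dark socket on its flat top. Origin: centre of the underside; z up its axis. Grip from above, 42 mm above the underside.
- handle_medium: The medium turned brush handle, off-white resin, loose, upright and round: foot 38 mm across, a cove, then a straight body 30 mm across from 24 to 58 mm above its underside; 64 mm tall, about 60 g. Dark socket on its flat top. Origin: centre of the underside; z up its axis. Grip from above, 42 mm above the underside.
- handle_large: The large turned brush handle, off-white resin, loose, upright and round: foot 50 mm across, a cove, then a straight body 42 mm across from 24 to 61 mm above its underside; 68 mm tall, about 110 g; too broad for the small dish, at the start it perches level on that rim. Dark socket on its flat top. Origin: centre of the underside; z up its axis. Grip from above, 42 mm above the underside.
- dish_small: The small drying dish, round, dark steel, fixed to the bench: rim 54 mm across outside, 42 mm inside, its top 14 mm above the bench; flat inner floor 6 mm above the bench; a foot flange 3 mm thick, 70 mm across. Home of the small handle. Origin: centre of the underside, on the bench; z up.
- dish_medium: The medium drying dish, round, dark steel, fixed to the bench: rim 66 mm across outside, 54 mm inside, its top 14 mm above the bench; flat inner floor 6 mm above the bench; a foot flange 3 mm thick, 82 mm across. Home of the medium handle. Origin: centre of the underside, on the bench; z up.
- dish_large: The large drying dish, round, dark steel, fixed to the bench: rim 78 mm across outside, 66 mm inside, its top 14 mm above the bench; flat inner floor 6 mm above the bench; a foot flange 3 mm thick, 94 mm across. Home of the large handle. Origin: centre of the underside, on the bench; z up.
- mat: Empty square of black rubber, 110 x 110 x 5 mm, fixed flat on the bench: the free spot for parking one handle upright. Origin: centre of its underside, on the bench; its top is 5 mm higher. Sides along its x and y.
- can: Bystander: small upright can with a blue label, 48 mm across, 85 mm tall, loose. Origin: centre of its underside.
- screwdriver: Bystander: screwdriver lying on the bench, about 190 mm long, loose. Origin: on its underside near the middle; x along it towards the tip.
- carton: Bystander: plain cardboard carton, 90 x 70 x 50 mm, loose. Origin: centre of its underside.
Mind the look-alikes: they are no part of the job. Leave any green or pink look-alike of the handle_large alone.

How it is judged:
By the outcome, as a careful person would: the job done as asked, in the order asked, and still so for the second after the job is handed in, with the robot touching nothing.
It also fails if it takes over 96 s, if anything falls off the work surface, if the arm or the gripper's body presses on something with over 40 N, if the wrist force passes 120 N, or if a joint passes its speed limit or range.

## Working session

There is one attempt and no reset: what is moved stays moved. The work goes in short steps, Python scripts to look and compute and a tool call to move; the robot and the scene stay as the last step left them, time stands still between calls to the robot, and variables do not carry over. Pictures are saved under pics/ and viewed, and the job is handed in when it is done.

Besides the shell and the picture viewer there is one more tool, called after "Emit:" as name(argument=value, ...) on one line, values as JSON. send_rows: Moves the arm, as the interface text tells. Its arguments: {"type":"object","properties":{"increments":{"type":"array"},"grip_force":{"type":"number"}},"required":["increments"]}

```bash
mkdir -p pics; python3 - <<'E'
from plant import *
import cv2,numpy as np
o=observe();print(o['t'],o['tool_pos'],np.round(o['tcp_rot'],3).tolist(),o['grip_width'])
for c in ['scene','top']:
    im=snapshot(c);cv2.imwrite(f'pics/{c}0.png',im[:,:,::-1])
    m=camera_model(c);print(c,m['fx'],m['fy'],m['cx'],m['cy'],np.round(m['extrinsics'],4).tolist())
for q in ['handle_small','handle_medium','handle_large','dish_small','dish_medium','dish_large','mat','can','screwdriver','carton']:
    print(q,[(np.round(d['point'],3).tolist(),round(d['conf'],2)) for d in boxes_of('top',q)][:5])
print(observe()['t'])
E
```

```text
0.0 [0.25165471 0.57137706 0.23047055] [[-0.915, 0.403, -0.001], [0.403, 0.915, -0.002], [-0.0, -0.002, -1.0]] 0.08555253635807368
scene 447.390633172897 447.390633172897 320.39228501941784 237.4718610153956 [[0.6366, 0.4957, -0.5907, 1.1657], [0.771, -0.4242, 0.475, -0.4837], [-0.0152, -0.7578, -0.6523, 0.6834], [0.0, 0.0, 0.0, 1.0]]
top 505.60906179579746 505.60906179579746 322.259704998818 243.49150181435934 [[-0.0001, -0.9832, 0.1823, 0.3643], [-0.9999, 0.0028, 0.0144, -0.0449], [-0.0146, -0.1823, -0.9831, 1.1624], [0.0, 0.0, 0.0, 1.0]]
handle_small [([0.509, -0.294, 0.06], 0.44)]
handle_medium [([0.623, 0.274, 0.057], 0.64), ([0.508, -0.294, 0.061], 0.57)]
handle_large [([0.609, -0.198, 0.061], 0.92), ([0.508, -0.11, 0.066], 0.88), ([0.71, -0.095, 0.064], 0.74), ([0.729, -0.016, 0.062], 0.64), ([0.507, -0.298, 0.061], 0.3)]
dish_small [([0.602, -0.083, 0.006], 0.78)]
dish_medium [([0.499, -0.299, 0.006], 0.6)]
dish_large [([0.622, 0.279, 0.003], 0.89)]
mat [([0.497, 0.106, 0.004], 0.84)]
can [([0.676, 0.082, 0.085], 0.55)]
screwdriver [([0.57, -0.399, 0.024], 0.83)]
carton [([0.377, 0.348, 0.052], 0.64), ([0.496, -0.294, 0.007], 0.41)]
0.6
```

View pics/top0.png

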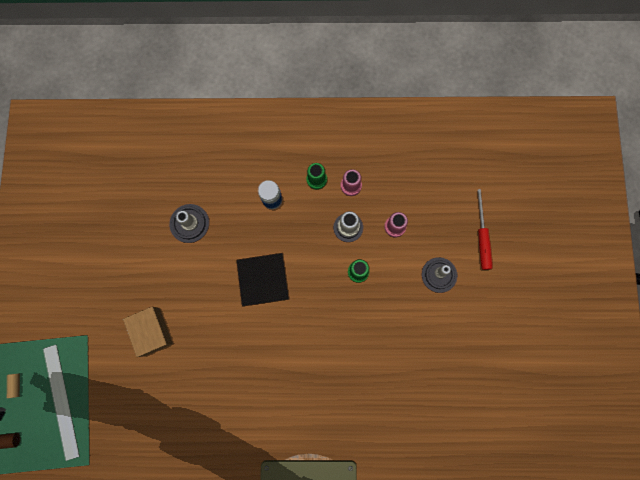

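View pics/scene0.png

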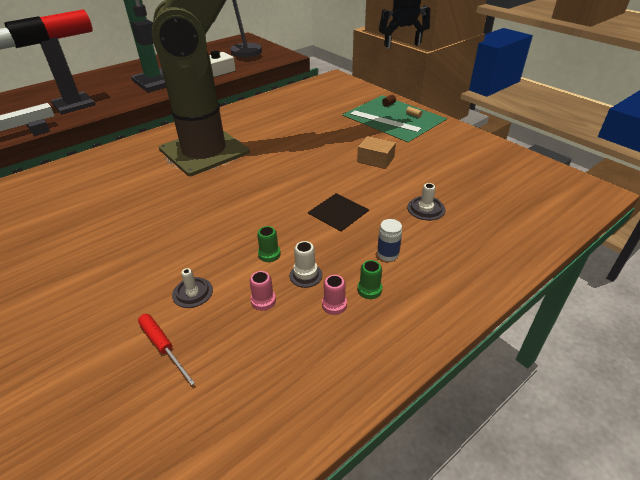

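```bash
python3 - <<'E'
import cv2,numpy as np
im=cv2.imread('pics/top0.png')
a=cv2.resize(im[150:300,290:480],None,fx=4,fy=4,interpolation=cv2.INTER_CUBIC)
cv2.imwrite('pics/crop1.png',a)
b=cv2.resize(im[190:260,150:230],None,fx=7,fy=7,interpolation=cv2.INTER_CUBIC)
cv2.imwrite('pics/crop2.png',b)
E
```

```text
(no output)
```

View pics/crop1.png

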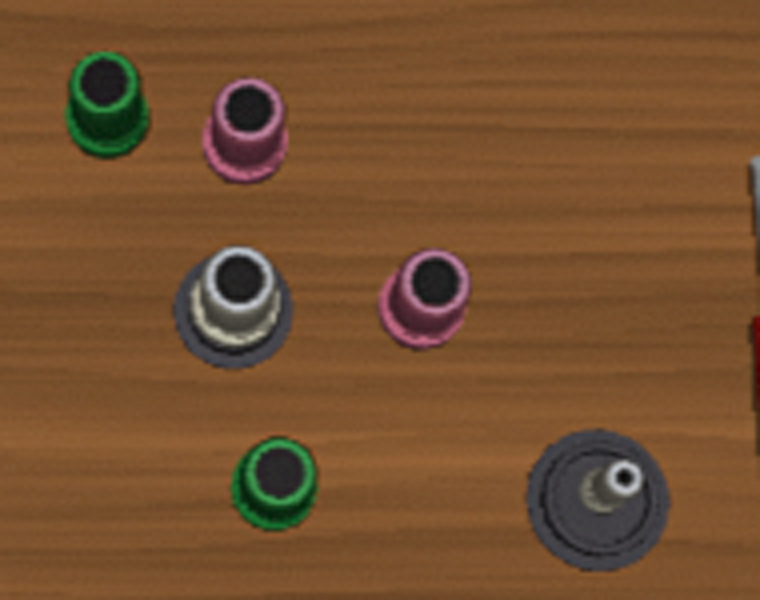

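View pics/crop2.png

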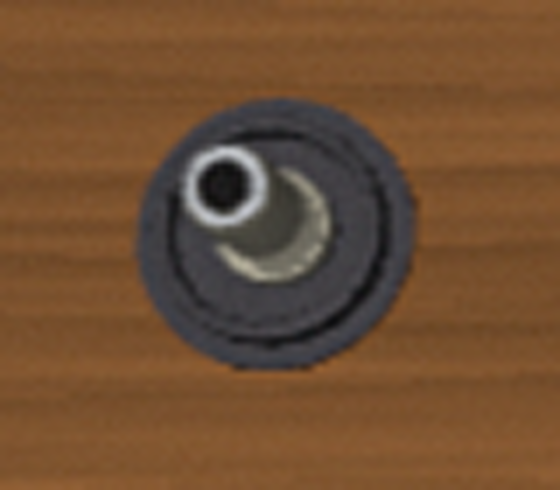

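```bash
cat > h.py <<'E'
import numpy as np
from plant import *
def back(m,E,uv,z):
    d=E[:3,:3]@np.array([(uv[0]-m['cx'])/m['fx'],(uv[1]-m['cy'])/m['fy'],1]);o=E[:3,3]
    return o+d*(z-o[2])/d[2]
def proj(m,E,P):
    p=(np.atleast_2d(P)-E[:3,3])@E[:3,:3]
    return np.c_[p[:,0]/p[:,2]*m['fx']+m['cx'],p[:,1]/p[:,2]*m['fy']+m['cy']]
def Ewrist(m,o):
    T=np.eye(4);T[:3,:3]=o['tcp_rot'];T[:3,3]=o['tool_pos'];return T@np.array(m['hand_eye'])
def plan(o,goal,yaw=None):
    """print shift (tool axes, at present orientation) to goal and twist so tool-y points along yaw deg (mod 180)"""
    R=np.array(o['tcp_rot']);d=R.T@(np.array(goal)-o['tool_pos'])
    yn=np.degrees(np.arctan2(R[1,1],R[0,1]))
    print('shift',np.round(d*1000,1),'yaw now',round(yn,1),'twist',None if yaw is None else [round(-(yaw-yn),1)])
E
python3 - <<'E'
from h import *
m=camera_model('top');E=np.array(m['extrinsics'])
import cv2
for n,uv,z in [('L',(349.4,219.4),.082),('M',(181.3,215.9),.070),('S',(445.6,269.1),.066),('dL',(189.1,222.9),.002),('dM',(439.1,274.6),.002),('dS',(347.8,226.5),.002)]:
    print(n,np.round(back(m,E,uv,z),4))
im=cv2.imread('pics/top0.png');im=cv2.resize(im,None,fx=4,fy=4,interpolation=cv2.INTER_CUBIC)
t=np.linspace(0,2*np.pi,100)
def circ(c,r,z,col):
    p=proj(m,E,np.c_[c[0]+r*np.cos(t),c[1]+r*np.sin(t),0*t+z])*4+1.5
    cv2.polylines(im,[np.int32(p*16)],True,col,1,cv2.LINE_AA,4)
mm=im
for (uv,fr,rr,ir) in [((189.1,222.9),.047,.039,.033),((439.1,274.6),.041,.033,.027),((347.8,226.5),.035,.027,.021)]:
    c=back(m,E,uv,.003);circ(c,fr,.003,(0,255,255));circ(c,rr,.014,(255,255,0));circ(c,ir,.014,(255,0,255))
for uv,z,r in [((349.4,219.4),.082,.021),((181.3,215.9),.070,.015),((445.6,269.1),.066,.011)]:
    c=back(m,E,uv,z);circ(c,r,z,(0,0,255))
o=np.hstack([im[4*195:4*255,4*155:4*225],im[4*195:4*255,4*315:4*385],im[4*245:4*305,4*405:4*475]])
cv2.imwrite('pics/ov.png',cv2.resize(o,(800,int(o.shape[0]*800/o.shape[1]))))
E
```

```text
L [ 0.6182 -0.0886  0.082 ]
M [0.6304 0.2853 0.07  ]
S [ 0.5102 -0.2975  0.066 ]
dL [0.6299 0.2865 0.002 ]
dM [ 0.506  -0.2968  0.002 ]
dS [ 0.6199 -0.088   0.002 ]
```

View pics/ov.png

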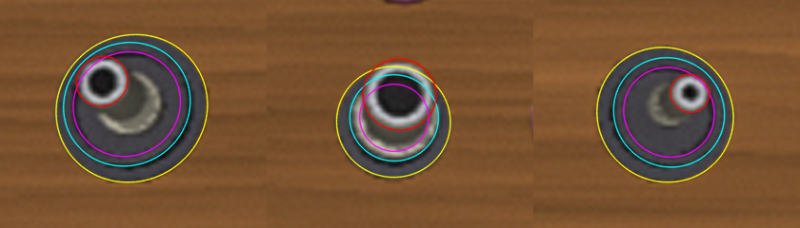

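Emit:
send_rows(increments=[[[0.085,-0.0375,-0.0286,0,0],[0.085,-0.0375,-0.0286,0,0],[0.085,-0.0375,-0.0286,0,0],[0.085,-0.0375,-0.0286,0,0],[0.085,-0.0375,-0.0286,0,0],[0.085,-0.0375,-0.0286,0,0],[0.085,-0.0375,-0.0286,0,0],[0.085,-0.0375,-0.0286,0,0]]])

```text
t: 1.4
tool_pos: [0.4351, 0.2401, 0.2316]
tcp_rot: [[-0.915, 0.403, 0.001], [0.403, 0.915, 0.0], [-0.0, 0.001, -1.0]]
ft_force: [0.5, -0.5, -0.2]
grip_width: 0.0852
```

Emit:
send_rows(increments=[[[0.085,-0.0375,-0.0286,0,0],[0.085,-0.0375,-0.0286,0,0],[0.085,-0.0375,-0.0286,0,0],[0.085,-0.0375,-0.0286,0,0],[0.085,-0.0375,-0.0286,0,0],[0.085,-0.0375,-0.0286,0,0],[0.085,-0.0375,-0.0286,0,0],[0.085,-0.03,-0.025,0,0]]])

```text
t: 2.2
tool_pos: [0.6123, -0.0855, 0.2314]
tcp_rot: [[-0.914, 0.405, 0.001], [0.405, 0.914, -0.001], [-0.001, -0.0, -1.0]]
ft_force: [0.2, 0.7, 0.3]
grip_width: 0.0848
```

Emit:
send_rows(increments=[[[0.085,0,0,0,8],[0.085,0,0,0,8],[0.085,0,0,0,8],[0.085,0,0,0,8],[0.085,0,0,0,8],[0.085,0,0,0,8],[0.085,0,0,0,8],[0.085,0,0,0,8]]])

```text
t: 3.0
tool_pos: [0.6112, -0.0821, 0.2313]
tcp_rot: [[-0.033, 0.999, 0.0], [0.999, 0.033, 0.0], [0.0, 0.0, -1.0]]
ft_force: [0.1, 0.1, -0.6]
grip_width: 0.0848
```

Emit:
send_rows(increments=[[[0.085,0,0,0,8],[0.085,0,0,0,8],[0.085,0,0,0,8],[0.085,0,0,0,8],[0.085,0,0,0,8],[0.085,0,0,0,8],[0.085,0,0,0,0],[0.085,0,0,0,0]]])

```text
t: 3.8
tool_pos: [0.6112, -0.082, 0.2312]
tcp_rot: [[0.714, 0.7, -0.0], [0.7, -0.714, -0.0], [-0.0, -0.0, -1.0]]
ft_force: [-0.3, -0.2, 0.5]
grip_width: 0.0849
```

```bash
python3 - <<'E'
from h import *
import cv2
o=observe();plan(o,[.617,-.0885,.2],-45);print(o['t'],o['tool_pos'],o['joint_pos'])
im=snapshot('wrist');cv2.imwrite('pics/w1.png',im[:,:,::-1])
m=camera_model('wrist');print(m)
E
```

```text
shift [-0.4  8.7 31.2] yaw now -45.6 twist [np.float64(-0.6)]
3.8 [ 0.61117965 -0.08201931  0.23124237] [-0.10486283  0.69356589  0.29655628  1.60768315 -0.24536811  0.87725894
 -0.51046077]
{'fx': 409.1175943599931, 'fy': 409.1175943599931, 'cx': 321.29206984894876, 'cy': 236.0056706975003, 'hand_eye': array([[ 1.19951913e-03, -9.44517062e-01, -3.28460167e-01,
         8.49428690e-02],
       [ 9.99999185e-01,  9.89624256e-04,  8.06189548e-04,
        -8.33630651e-04],
       [-4.36407635e-04, -3.28460866e-01,  9.44517479e-01,
        -1.43104678e-01],
       [ 0.00000000e+00,  0.00000000e+00,  0.00000000e+00,
         1.00000000e+00]])}
```

View pics/w1.png

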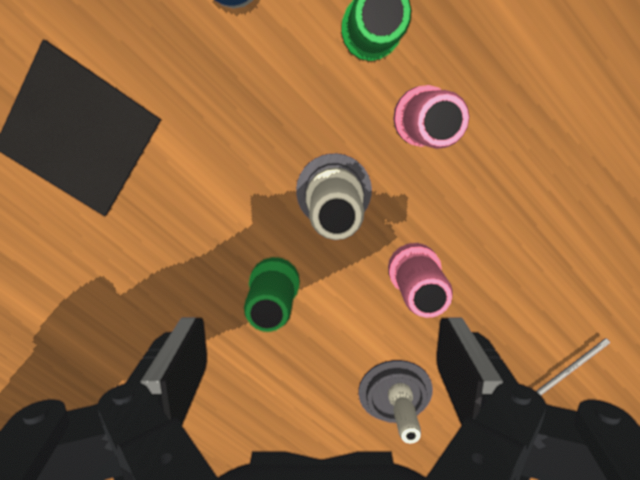

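```bash
python3 - <<'E'
from h import *
o=observe();m=camera_model('wrist');E=Ewrist(m,o)
for n,uv,z in [('L',(336.5,216),.082),('S',(410.5,435.5),.066),('dS bottom flange mid',(334,191),.003),('g1',(267,314),.068),('p1',(430.5,298),.068),('p2',(443.5,119),.068),('mat',(44,40),.005),('mat',(160,120),.005),('mat',(106,215),.005),('matc?',(-5,146),.005)]:
    print(n,np.round(back(m,E,uv,z),4))
print(boxes_of('top','mat'))
plan(o,[.6165,-.0885,.079])
m=camera_model('top');E=np.array(m['extrinsics'])
for uv in [(237,260),(284,253.5),(289,298.5),(242.5,305.5)]: print(np.round(back(m,E,uv,.005),4))
E
```

```text
L [ 0.618  -0.0904  0.082 ]
S [ 0.5101 -0.3006  0.066 ]
dS bottom flange mid [ 0.619  -0.0901  0.003 ]
g1 [ 0.5131 -0.113   0.068 ]
p1 [ 0.6202 -0.2005  0.068 ]
p2 [ 0.7209 -0.0971  0.068 ]
mat [0.5419 0.1691 0.005 ]
mat [0.5577 0.0629 0.005 ]
mat [0.453  0.0468 0.005 ]
matc? [0.4372 0.1538 0.005 ]
[{'point': [0.4969, 0.1059, 0.0045], 'conf': 0.84}]
shift [ -0.7   8.3 152.3] yaw now -45.6 twist None
[0.5406 0.1698 0.005 ]
[0.5556 0.0608 0.005 ]
[0.4514 0.048  0.005 ]
[0.4356 0.154  0.005 ]
```

Emit:
send_rows(increments=[[[0.08,0,0.0102,0.01,0],[0.08,0,0,0.03,0],[0.08,0,0,0.03,0],[0.08,0,0,0.03,0],[0.08,0,0,0.03,0],[0.08,0,0,0.03,0],[0.08,0,0,0.02,0],[0.08,0,0,0.014,0]]])

```text
t: 4.7
tool_pos: [0.6176, -0.0901, 0.0348]
tcp_rot: [[0.716, 0.698, -0.002], [0.698, -0.716, 0.0], [-0.001, -0.002, -1.0]]
ft_force: [-0.2, -0.2, 0.1]
grip_width: 0.0802
```

Emit:
send_rows(increments=[[[0.08,0,0,0,0],[0.03,0,0,0,0],[0.03,0,0,0,0],[0.03,0,0,0,0],[0.03,0,0,0,0],[0.03,0,0,0,0],[0.03,0,0,0,0],[0.03,0,0,0,0]]], grip_force=40)

```text
t: 5.5
tool_pos: [0.6193, -0.0898, 0.0387]
tcp_rot: [[0.716, 0.698, 0.003], [0.698, -0.716, -0.0], [0.002, 0.002, -1.0]]
ft_force: [-0.2, -0.4, 6.9]
grip_width: 0.0411
```

Emit:
send_rows(increments=[[[0.03,0,0,-0.004,0],[0.03,0,0,-0.01,0],[0.03,0,0,-0.016,0],[0.03,0,0,-0.02,0],[0.03,0,0,-0.02,0],[0.03,0,0,-0.02,0],[0.03,0,0,-0.01,0],[0.03,0,0,0,0]]])

```text
t: 6.3
tool_pos: [0.6195, -0.0898, 0.1394]
tcp_rot: [[0.716, 0.698, 0.004], [0.698, -0.717, -0.0], [0.002, 0.003, -1.0]]
ft_force: [0.2, 0.5, -0.9]
grip_width: 0.0408
```

```bash
python3 - <<'E'
from h import *
import cv2
o=observe();print(o['t'],o['tool_pos'],o['ft_force'],o['grip_width']);plan(o,[.497,.108,.1])
cv2.imwrite('pics/w2.png',snapshot('wrist')[:,:,::-1])
E
```

```text
6.3 [ 0.61947605 -0.08980591  0.1394181 ] [ 0.1580854   0.53068112 -0.90998186] 0.04081001716005195
shift [  50.1 -227.3   38.9] yaw now -45.8 twist None
```

View pics/w2.png

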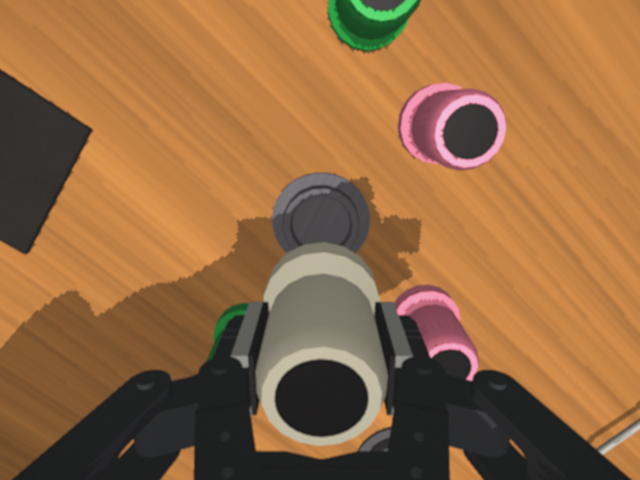

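Emit:
send_rows(increments=[[[0.03,0.003,-0.012,0,0],[0.03,0.006,-0.026,0,0],[0.03,0.008,-0.036,0,0],[0.03,0.008,-0.038,0,0],[0.03,0.008,-0.038,0,0],[0.03,0.008,-0.036,0,0],[0.03,0.006,-0.026,0,0],[0.03,0.003,-0.015,0,0]]])

```text
t: 7.15
tool_pos: [0.4924, 0.1115, 0.1362]
tcp_rot: [[0.713, 0.701, -0.004], [0.701, -0.713, 0.001], [-0.002, -0.004, -1.0]]
ft_force: [-0.1, 0.1, -0.9]
grip_width: 0.0411
```

Emit:
send_rows(increments=[[[0.03,0,0,0.015,0],[0.03,0,0,0.025,0],[0.03,0,0,0.025,0],[0.03,0,0,0.02,0],[0.03,0,0,0.012,0],[0.03,0,0,0.004,0],[0.03,0,0,0,0],[0.03,0,0,0,0]]])

```text
t: 7.95
tool_pos: [0.496, 0.1081, 0.0369]
tcp_rot: [[0.716, 0.698, 0.001], [0.698, -0.716, 0.0], [0.001, 0.0, -1.0]]
ft_force: [0.4, -0.1, -0.9]
grip_width: 0.0412
```

Emit:
send_rows(increments=[[[0.03,0,0,0.003,0],[0.03,0,0,0.002,0],[0.03,0,0,0.001,0],[0.03,0,0,0,0]]])

```text
t: 8.35
tool_pos: [0.4957, 0.108, 0.0303]
tcp_rot: [[0.716, 0.698, 0.0], [0.698, -0.716, 0.0], [0.0, -0.0, -1.0]]
ft_force: [-0.3, -1.0, -0.4]
grip_width: 0.0412
```

Emit:
send_rows(increments=[[[0.03,0,0,0.001,0],[0.03,0,0,0,0]]])

```text
t: 8.55
tool_pos: [0.4958, 0.108, 0.0296]
tcp_rot: [[0.717, 0.698, 0.0], [0.698, -0.717, 0.0], [0.0, 0.0, -1.0]]
ft_force: [-0.3, 0.8, 2.5]
grip_width: 0.0409
```

Emit:
send_rows(increments=[[[0.03,0,0,0.0005,0],[0.03,0,0,0,0]]])

```text
t: 8.75
tool_pos: [0.4958, 0.108, 0.0296]
tcp_rot: [[0.717, 0.698, 0.001], [0.698, -0.717, 0.0], [0.001, 0.0, -1.0]]
ft_force: [-1.2, -0.1, 9.1]
grip_width: 0.041
```

Emit:
send_rows(increments=[[[0.045,0,0,0,0],[0.055,0,0,0,0],[0.07,0,0,0,0],[0.08,0,0,0,0],[0.08,0,0,0,0],[0.08,0,0,-0.01,0],[0.08,0,0,-0.02,0],[0.08,0,0,-0.03,0]]])

```text
t: 9.55
tool_pos: [0.4948, 0.1078, 0.089]
tcp_rot: [[0.717, 0.697, -0.003], [0.697, -0.717, -0.0], [-0.002, -0.002, -1.0]]
ft_force: [0.2, 0.4, -0.7]
grip_width: 0.0801
```

Emit:
send_rows(increments=[[[0.08,0,0,-0.04,0],[0.08,0,0,-0.04,0],[0.08,0,0,-0.03,0],[0.08,0,0,0,0]]])

```text
t: 9.95
tool_pos: [0.4982, 0.1082, 0.2031]
tcp_rot: [[0.717, 0.697, 0.008], [0.697, -0.717, 0.002], [0.007, 0.004, -1.0]]
ft_force: [0.2, -0.4, -0.5]
grip_width: 0.0798
```

```bash
python3 - <<'E'
from h import *
import cv2
o=observe();print(o['t'],o['tool_pos'],o['ft_force'],o['grip_width']);plan(o,[.5101,-.299,.035],-45)
cv2.imwrite('pics/w3.png',snapshot('wrist')[:,:,::-1])
E
```

```text
9.95 [0.49819501 0.10820021 0.20314491] [ 0.20145821 -0.41570093 -0.50491676] 0.07975825170656335
shift [-276.7  299.5  167.3] yaw now -45.8 twist [np.float64(-0.8)]
```

View pics/w3.png

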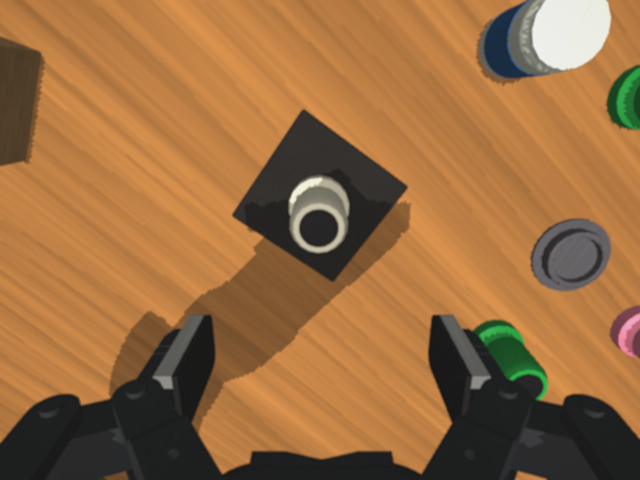

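Emit:
send_rows(increments=[[[0.08,-0.032,0.034,0,0],[0.08,-0.033,0.036,0,0],[0.08,-0.033,0.036,0,0],[0.08,-0.033,0.036,0,0],[0.08,-0.033,0.036,0,0],[0.08,-0.033,0.036,0,0],[0.08,-0.033,0.036,0,0],[0.08,-0.032,0.034,0,0]]])

```text
t: 10.8
tool_pos: [0.5051, -0.28, 0.1976]
tcp_rot: [[0.717, 0.697, -0.002], [0.697, -0.717, 0.001], [-0.0, -0.002, -1.0]]
ft_force: [1.1, 0.2, 0.1]
grip_width: 0.0801
```

Emit:
send_rows(increments=[[[0.07,-0.015,0.0155,0,0],[0.07,0,0,0.02,0],[0.07,0,0,0.02,0],[0.07,0,0,0,0],[0.07,0,0,0,0]]])

```text
t: 11.3
tool_pos: [0.5056, -0.2993, 0.1581]
tcp_rot: [[0.716, 0.698, -0.002], [0.698, -0.716, 0.001], [-0.0, -0.002, -1.0]]
ft_force: [0.8, -0.1, 0.8]
grip_width: 0.0698
```

```bash
python3 - <<'E'
from h import *
import cv2
o=observe();print(o['t'],o['tool_pos'],o['ft_force'],o['grip_width'],o['joint_pos']);plan(o,[.5101,-.299,.029],-45)
cv2.imwrite('pics/w4.png',snapshot('wrist')[:,:,::-1])
E
```

```text
11.3 [ 0.50561243 -0.2993326   0.15811139] [ 0.82398261 -0.07787483  0.80097464] 0.06983132617518618 [ 0.32307908  0.74853604  0.23328712  1.76288313 -0.25909992  0.6625465
 -0.09681102]
shift [  3.5   3.2 129.1] yaw now -45.8 twist [np.float64(-0.8)]
```

View pics/w4.png

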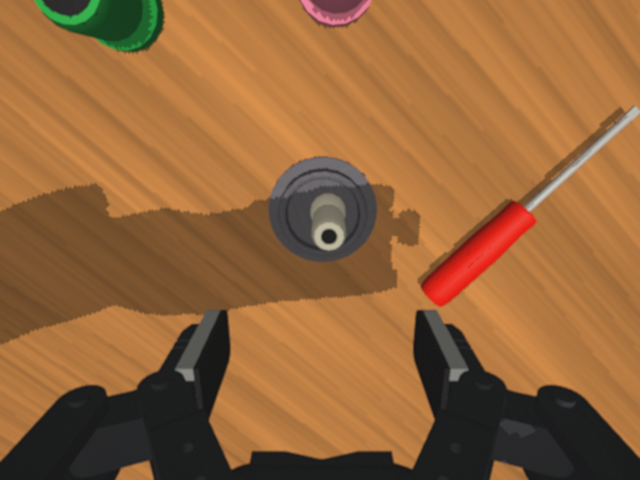

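```bash
python3 - <<'E'
from h import *
o=observe();m=camera_model('wrist');E=Ewrist(m,o)
for n,uv,z in [('S',(328.5,236),.066),('dM',(323,209),.003),('sd',(425,285),.01),('sd2',(440,303),.01),('sd3',(510,205),.01)]:
    p=back(m,E,uv,z);print(n,np.round(p,4))
    if n=='S': plan(o,[p[0],p[1],.029],-45)
E
```

```text
S [ 0.5109 -0.3004  0.066 ]
shift [  2.9   3.8 129.9] yaw now -45.8 twist [np.float64(-0.8)]
dM [ 0.5085 -0.2984  0.003 ]
sd [ 0.5217 -0.3979  0.01  ]
sd2 [ 0.5196 -0.4186  0.01  ]
sd3 [ 0.6082 -0.3934  0.01  ]
```

Emit:
send_rows(increments=[[[0.07,0.003,0.0035,0.01,0],[0.07,0,0,0.03,0],[0.07,0,0,0.03,0],[0.07,0,0,0.025,0],[0.07,0,0,0.02,0],[0.07,0,0,0.013,0],[0.07,0,0,0,0],[0.07,0,0,0,0]]])

```text
t: 12.15
tool_pos: [0.5114, -0.3005, 0.0312]
tcp_rot: [[0.716, 0.698, 0.001], [0.698, -0.716, -0.0], [0.0, 0.001, -1.0]]
ft_force: [0.7, -0.6, 0.5]
grip_width: 0.0701
```

Emit:
send_rows(increments=[[[0.05,0,0,0,0],[0.035,0,0,0,0],[0.025,0,0,0,0],[0.012,0,0,0,0],[0.012,0,0,0,0],[0.012,0,0,0,0],[0.012,0,0,0,0],[0.012,0,0,0,0]]], grip_force=30)

```text
t: 12.95
tool_pos: [0.5112, -0.3005, 0.0315]
tcp_rot: [[0.716, 0.698, 0.001], [0.698, -0.716, -0.0], [0.0, 0.001, -1.0]]
ft_force: [-0.8, 0.7, 5.9]
grip_width: 0.021
```

Emit:
send_rows(increments=[[[0.012,0,0,-0.004,0],[0.012,0,0,-0.01,0],[0.012,0,0,-0.018,0],[0.012,0,0,-0.025,0],[0.012,0,0,-0.025,0],[0.012,0,0,-0.022,0],[0.012,0,0,-0.01,0],[0.012,0,0,0,0]]])

```text
t: 13.75
tool_pos: [0.5116, -0.3008, 0.1463]
tcp_rot: [[0.717, 0.698, 0.003], [0.698, -0.717, -0.001], [0.001, 0.003, -1.0]]
ft_force: [0.8, 0.4, -0.5]
grip_width: 0.0207
```

```bash
python3 - <<'E'
from h import *
import cv2
o=observe();print(o['t'],o['tool_pos'],o['ft_force'],o['grip_width']);plan(o,[.6193,-.0893,.0],-45)
cv2.imwrite('pics/w5.png',snapshot('wrist')[:,:,::-1])
E
```

```text
13.75 [ 0.51159031 -0.30076522  0.14627216] [ 0.75080254  0.44742175 -0.51209625] 0.020712307293675986
shift [224.6 -76.8 146.3] yaw now -45.8 twist [np.float64(-0.8)]
```

View pics/w5.png

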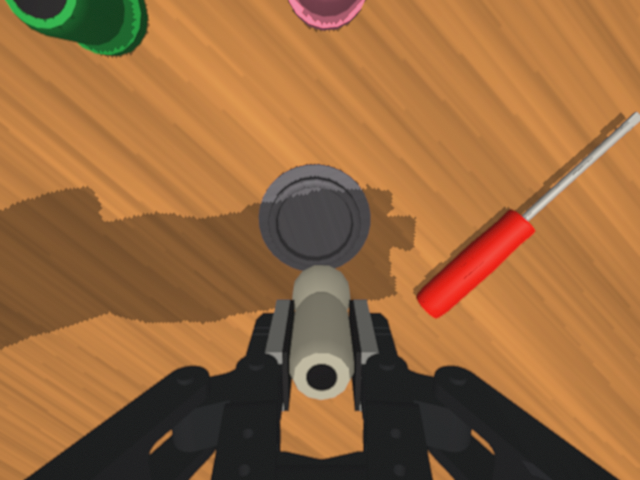

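Emit:
send_rows(increments=[[[0.012,0.012,-0.004,0,0],[0.012,0.026,-0.009,0,0],[0.012,0.036,-0.012,0,0],[0.012,0.038,-0.013,0,0],[0.012,0.038,-0.013,0,0],[0.012,0.036,-0.012,0,0],[0.012,0.026,-0.009,0,0],[0.012,0.0125,-0.005,0,0]]])

```text
t: 14.6
tool_pos: [0.6186, -0.0829, 0.143]
tcp_rot: [[0.712, 0.702, -0.002], [0.702, -0.712, 0.003], [0.001, -0.004, -1.0]]
ft_force: [-0.9, 0.4, -0.8]
grip_width: 0.0209
```

Emit:
send_rows(increments=[[[0.012,0,0,0,0],[0.012,0,0,0.02,0],[0.012,0,0,0.02,0],[0.012,0,0,0,0],[0.012,0,0,0,0]]])

```text
t: 15.1
tool_pos: [0.617, -0.0905, 0.1047]
tcp_rot: [[0.718, 0.696, -0.001], [0.696, -0.718, -0.001], [-0.002, -0.0, -1.0]]
ft_force: [0.6, 0.4, -1.1]
grip_width: 0.0209
```

```bash
python3 - <<'E'
from h import *
import cv2
o=observe();print(o['t'],o['tool_pos'],o['ft_force'],o['grip_width']);plan(o,[.6193,-.0893,.0315],-45)
cv2.imwrite('pics/w6.png',snapshot('wrist')[:,:,::-1])
E
```

```text
15.1 [ 0.61698693 -0.09050155  0.10472859] [ 0.62905254  0.3713636  -1.08830792] 0.020940772742915607
shift [ 2.6  0.8 73.2] yaw now -45.9 twist [np.float64(-0.9)]
```

View pics/w6.png

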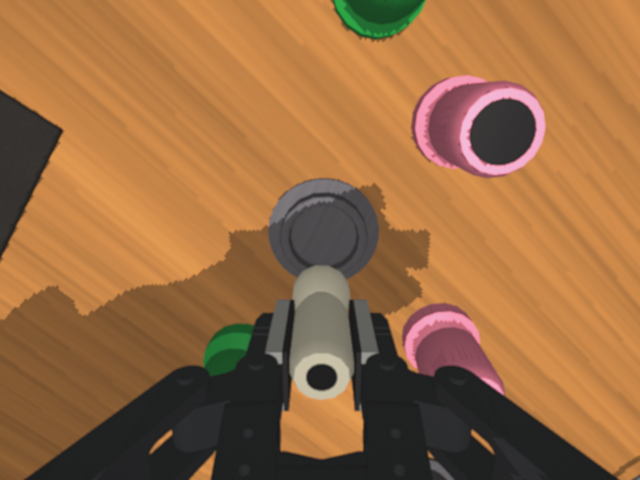

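```bash
python3 - <<'E'
from h import *
o=observe();m=camera_model('wrist');E=Ewrist(m,o)
for n,uv,z in [('dS',(323.7,230),.003),('dSleft',(268.5,230),.003),('dSr',(379,230),.003),('top',(323.5,178.5),.003)]:
    p=back(m,E,uv,z);print(n,np.round(p,4))
    if n=='dS': plan(o,[p[0],p[1],.029],-45)
E
```

```text
dS [ 0.621  -0.0885  0.003 ]
shift [ 3.6  0.9 76.4] yaw now -45.9 twist [np.float64(-0.9)]
dSleft [ 0.5967 -0.0635  0.003 ]
dSr [ 0.6454 -0.1136  0.003 ]
top [ 0.6444 -0.0654  0.003 ]
```

Emit:
send_rows(increments=[[[0.012,0.003,0.001,0.005,0],[0.012,0,0,0.018,0],[0.012,0,0,0.02,0],[0.012,0,0,0.015,0],[0.012,0,0,0.009,0],[0.012,0,0,0.003,0],[0.012,0,0,0,0],[0.012,0,0,0,0]]])

```text
t: 15.95
tool_pos: [0.6214, -0.0873, 0.0355]
tcp_rot: [[0.717, 0.698, 0.001], [0.698, -0.717, -0.0], [0.001, 0.001, -1.0]]
ft_force: [0.6, -0.2, -0.3]
grip_width: 0.0207
```

Emit:
send_rows(increments=[[[0.012,0,0,0.001,0],[0.012,0,0,0.001,0],[0.012,0,0,0,0]]])

```text
t: 16.25
tool_pos: [0.6209, -0.0871, 0.033]
tcp_rot: [[0.717, 0.698, 0.0], [0.698, -0.717, 0.0], [0.0, 0.0, -1.0]]
ft_force: [-0.6, -0.2, -0.8]
grip_width: 0.0209
```

Emit:
send_rows(increments=[[[0.012,0,0,0.001,0],[0.012,0,0,0,0]]])

```text
t: 16.45
tool_pos: [0.6207, -0.0871, 0.0317]
tcp_rot: [[0.716, 0.698, -0.0], [0.698, -0.716, 0.0], [-0.0, -0.0, -1.0]]
ft_force: [0.2, 0.5, -1.4]
grip_width: 0.0212
```

Emit:
send_rows(increments=[[[0.012,0,0,0.0007,0],[0.012,0,0,0,0]]])

```text
t: 16.65
tool_pos: [0.6208, -0.0871, 0.0315]
tcp_rot: [[0.717, 0.698, 0.0], [0.698, -0.717, 0.0], [0.0, -0.0, -1.0]]
ft_force: [-2.4, 0.8, 4.2]
grip_width: 0.0211
```

Emit:
send_rows(increments=[[[0.024,0,0,0,0],[0.03,0,0,0,0],[0.045,0,0,0,0],[0.06,0,0,0,0],[0.06,0,0,0,0],[0.06,0,0,-0.01,0],[0.06,0,0,-0.02,0],[0.06,0,0,-0.03,0]]])

```text
t: 17.45
tool_pos: [0.6197, -0.0869, 0.091]
tcp_rot: [[0.717, 0.698, -0.003], [0.698, -0.717, 0.001], [-0.002, -0.002, -1.0]]
ft_force: [0.7, -0.2, 0.2]
grip_width: 0.0599
```

Emit:
send_rows(increments=[[[0.06,0,0,-0.04,0],[0.06,0,0,-0.04,0],[0.06,0,0,-0.03,0],[0.06,0,0,0,0]]])

```text
t: 17.85
tool_pos: [0.6239, -0.0882, 0.2067]
tcp_rot: [[0.717, 0.697, 0.01], [0.697, -0.717, -0.002], [0.006, 0.008, -1.0]]
ft_force: [0.2, -0.7, 0.9]
grip_width: 0.0601
```

```bash
python3 - <<'E'
from h import *
import cv2
o=observe();print(o['t'],o['tool_pos'],o['ft_force'],o['grip_width']);plan(o,[.630,.286,.2],-45);plan(o,[.630,.286,.2],45)
cv2.imwrite('pics/w7.png',snapshot('wrist')[:,:,::-1])
E
```

```text
17.85 [ 0.62387967 -0.08818254  0.20672536] [ 0.17365413 -0.66788665  0.86276511] 0.06011178288061351
shift [ 265.3 -264.     6.2] yaw now -45.8 twist [np.float64(-0.8)]
shift [ 265.3 -264.     6.2] yaw now -45.8 twist [np.float64(-90.8)]
```

View pics/w7.png

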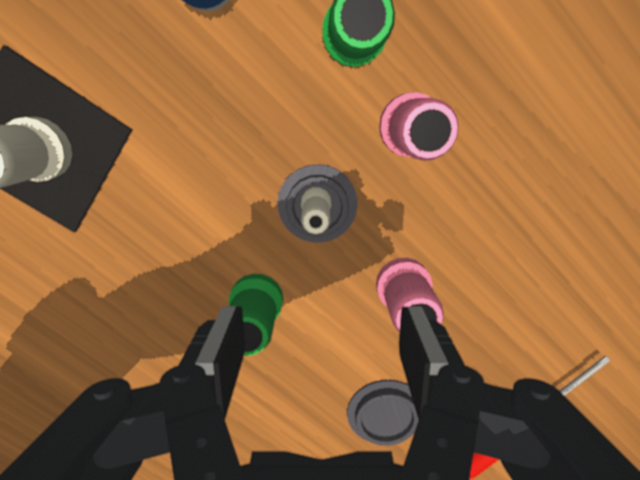

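Emit:
send_rows(increments=[[[0.07,0.025,-0.025,0,0],[0.07,0.034,-0.034,0,0],[0.07,0.034,-0.034,0,0],[0.07,0.034,-0.034,0,0],[0.07,0.034,-0.034,0,0],[0.07,0.034,-0.034,0,0],[0.07,0.034,-0.034,0,0],[0.07,0.034,-0.034,0,0]]])

```text
t: 18.7
tool_pos: [0.6245, 0.2865, 0.1997]
tcp_rot: [[0.716, 0.698, -0.003], [0.698, -0.716, -0.001], [-0.003, -0.001, -1.0]]
ft_force: [1.6, -0.4, 0.0]
grip_width: 0.0701
```

Emit:
send_rows(increments=[[[0.07,0,0,0.02,0],[0.07,0,0,0.02,0],[0.07,0,0,0,0],[0.07,0,0,0,0]]])

```text
t: 19.1
tool_pos: [0.6253, 0.2841, 0.1604]
tcp_rot: [[0.717, 0.697, -0.002], [0.697, -0.717, -0.001], [-0.002, -0.0, -1.0]]
ft_force: [1.0, 1.1, -0.7]
grip_width: 0.0699
```

```bash
python3 - <<'E'
from h import *
import cv2
o=observe();print(o['t'],o['tool_pos'],o['ft_force'],o['grip_width'],o['joint_pos']);plan(o,[.630,.286,.029],-45)
cv2.imwrite('pics/w8.png',snapshot('wrist')[:,:,::-1])
E
```

```text
19.1 [0.6252539  0.28410039 0.16035994] [ 0.97003614  1.07924767 -0.71004209] 0.06993059683708888 [-0.67572371  0.88534684  0.3755294   1.43841383 -0.37343985  0.89080545
 -0.98841131]
shift [  5.    2.  131.3] yaw now -45.8 twist [np.float64(-0.8)]
```

View pics/w8.png

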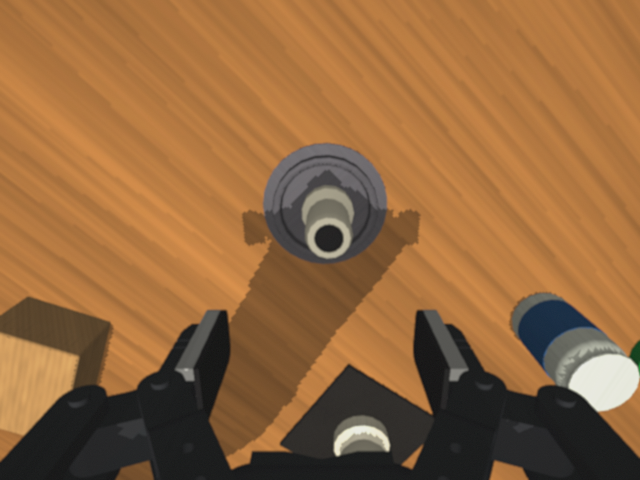

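```bash
python3 - <<'E'
from h import *
o=observe();m=camera_model('wrist');E=Ewrist(m,o)
for n,uv,z in [('M',(328.5,238),.070),('dL',(325.5,204),.003)]:
    p=back(m,E,uv,z);print(n,np.round(p,4))
    if n=='M': plan(o,[p[0],p[1],.029],-45)
E
```

```text
M [0.6302 0.283  0.07  ]
shift [  2.1   3.7 132.4] yaw now -45.8 twist [np.float64(-0.8)]
dL [0.632  0.2864 0.003 ]
```

Emit:
send_rows(increments=[[[0.07,0.003,0.003,0.01,0],[0.07,0,0,0.03,0],[0.07,0,0,0.03,0],[0.07,0,0,0.026,0],[0.07,0,0,0.02,0],[0.07,0,0,0.014,0],[0.07,0,0,0,0],[0.07,0,0,0,0]]])

```text
t: 19.95
tool_pos: [0.6308, 0.2847, 0.0318]
tcp_rot: [[0.717, 0.697, 0.001], [0.697, -0.717, 0.0], [0.001, 0.001, -1.0]]
ft_force: [-0.5, 0.9, -0.1]
grip_width: 0.0698
```

Emit:
send_rows(increments=[[[0.055,0,0,0,0],[0.04,0,0,0,0],[0.033,0,0,0,0],[0.02,0,0,0,0],[0.02,0,0,0,0],[0.02,0,0,0,0],[0.02,0,0,0,0],[0.02,0,0,0,0]]], grip_force=35)

```text
t: 20.75
tool_pos: [0.6306, 0.285, 0.0321]
tcp_rot: [[0.716, 0.698, 0.001], [0.698, -0.716, 0.001], [0.001, 0.0, -1.0]]
ft_force: [-0.4, -0.4, 5.8]
grip_width: 0.0291
```

Emit:
send_rows(increments=[[[0.02,0,0,-0.004,0],[0.02,0,0,-0.01,0],[0.02,0,0,-0.018,0],[0.02,0,0,-0.028,0],[0.02,0,0,-0.03,0],[0.02,0,0,-0.03,0],[0.02,0,0,-0.014,0],[0.02,0,0,0,0]]])

```text
t: 21.55
tool_pos: [0.6317, 0.2851, 0.1683]
tcp_rot: [[0.716, 0.698, 0.005], [0.698, -0.716, 0.002], [0.005, 0.002, -1.0]]
ft_force: [0.1, -0.1, -1.1]
grip_width: 0.029
```

```bash
python3 - <<'E'
from h import *
import cv2
o=observe();print(o['t'],o['tool_pos'],o['ft_force'],o['grip_width'],o['joint_pos']);plan(o,[.5075,-.298,.029],-45)
cv2.imwrite('pics/w9.png',snapshot('wrist')[:,:,::-1])
E
```

```text
21.55 [0.63167817 0.28514149 0.16826674] [ 0.12504285 -0.08691171 -1.06215296] 0.02901215034521323 [-0.67346444  0.88168041  0.38022911  1.41892159 -0.37211977  0.90650437
 -0.98886542]
shift [-496.5  330.9  137.4] yaw now -45.8 twist [np.float64(-0.8)]
```

View pics/w9.png

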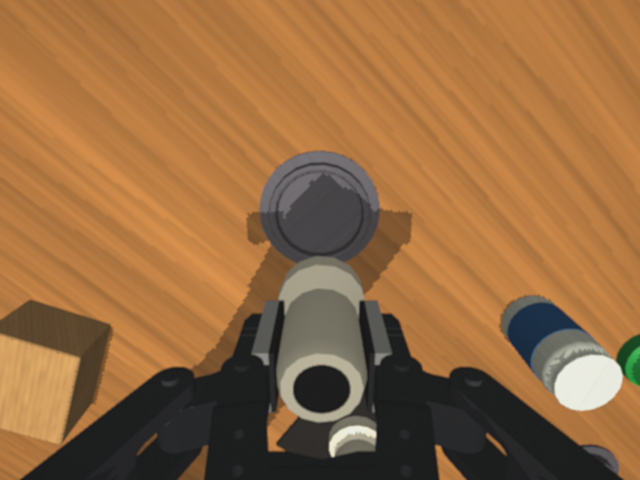

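Emit:
send_rows(increments=[[[0.02,-0.01,0.0066,0,0],[0.02,-0.02,0.0132,0,0],[0.02,-0.03,0.02,0,0],[0.02,-0.035,0.0233,0,0],[0.02,-0.035,0.0233,0,0],[0.02,-0.035,0.0233,0,0],[0.02,-0.035,0.0233,0,0],[0.02,-0.035,0.0233,0,0]]])

```text
t: 22.4
tool_pos: [0.5683, 0.0064, 0.1636]
tcp_rot: [[0.717, 0.697, -0.004], [0.697, -0.717, -0.001], [-0.003, -0.002, -1.0]]
ft_force: [0.8, -0.8, 0.0]
grip_width: 0.029
```

Emit:
send_rows(increments=[[[0.02,-0.036,0.024,0,0],[0.02,-0.036,0.024,0,0],[0.02,-0.036,0.024,0,0],[0.02,-0.036,0.024,0,0],[0.02,-0.036,0.024,0,0],[0.02,-0.034,0.023,0,0],[0.02,-0.028,0.019,0,0],[0.02,-0.0195,0.0127,0,0]]])

```text
t: 23.2
tool_pos: [0.5018, -0.3021, 0.1635]
tcp_rot: [[0.719, 0.695, -0.004], [0.695, -0.719, -0.0], [-0.003, -0.002, -1.0]]
ft_force: [0.4, 0.4, -0.2]
grip_width: 0.0291
```

Emit:
send_rows(increments=[[[0.02,0,0,0.005,0],[0.02,0,0,0.02,0],[0.02,0,0,0.025,0],[0.02,0,0,0.01,0],[0.02,0,0,0,0],[0.02,0,0,0,0]]])

```text
t: 23.8
tool_pos: [0.5051, -0.2985, 0.1051]
tcp_rot: [[0.716, 0.698, -0.0], [0.698, -0.716, 0.0], [-0.0, -0.0, -1.0]]
ft_force: [0.8, -0.7, 0.2]
grip_width: 0.0294
```

```bash
python3 - <<'E'
from h import *
import cv2
o=observe();print(o['t'],o['tool_pos'],o['ft_force'],o['grip_width']);plan(o,[.5075,-.298,.032],-45)
cv2.imwrite('pics/w10.png',snapshot('wrist')[:,:,::-1])
E
```

```text
23.8 [ 0.50507132 -0.29852818  0.1050768 ] [ 0.7936744  -0.68191954  0.21954673] 0.029402008723598914
shift [ 2.1  1.4 73.1] yaw now -45.7 twist [np.float64(-0.7)]
```

View pics/w10.png

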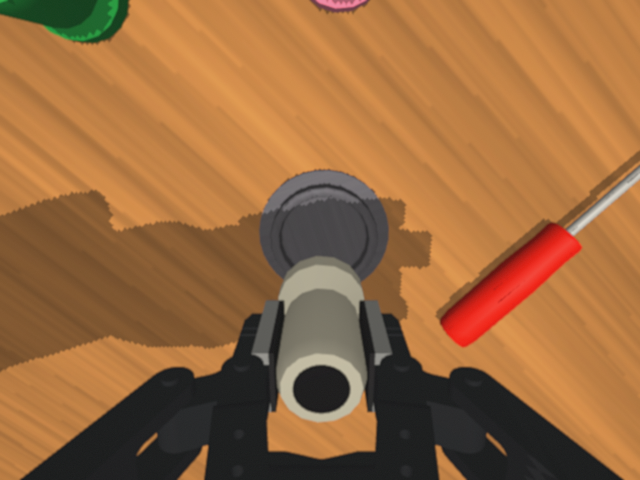

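Emit:
send_rows(increments=[[[0.02,0.0025,0.0012,0.005,0],[0.02,0,0,0.018,0],[0.02,0,0,0.02,0],[0.02,0,0,0.015,0],[0.02,0,0,0.009,0],[0.02,0,0,0.003,0],[0.02,0,0,0,0],[0.02,0,0,0,0]]])

```text
t: 24.65
tool_pos: [0.5082, -0.2982, 0.0357]
tcp_rot: [[0.717, 0.698, 0.001], [0.698, -0.717, -0.001], [0.0, 0.001, -1.0]]
ft_force: [-0.4, -0.4, 0.7]
grip_width: 0.0292
```

Emit:
send_rows(increments=[[[0.02,0,0,0.001,0],[0.02,0,0,0.001,0],[0.02,0,0,0,0]]])

```text
t: 24.95
tool_pos: [0.5079, -0.2979, 0.0332]
tcp_rot: [[0.716, 0.698, 0.0], [0.698, -0.716, -0.0], [0.0, 0.0, -1.0]]
ft_force: [0.3, -0.0, -1.5]
grip_width: 0.0289
```

Emit:
send_rows(increments=[[[0.02,0,0,0.001,0],[0.02,0,0,0,0]]])

```text
t: 25.15
tool_pos: [0.5078, -0.2979, 0.032]
tcp_rot: [[0.716, 0.698, 0.0], [0.698, -0.716, 0.0], [0.0, 0.0, -1.0]]
ft_force: [-0.3, -0.7, -0.7]
grip_width: 0.0292
```

Emit:
send_rows(increments=[[[0.02,0,0,0.0005,0],[0.02,0,0,0,0]]])

```text
t: 25.35
tool_pos: [0.5078, -0.298, 0.032]
tcp_rot: [[0.717, 0.698, 0.0], [0.698, -0.717, 0.0], [0.0, 0.0, -1.0]]
ft_force: [0.8, 0.9, 3.7]
grip_width: 0.0293
```

Contact with the floor; release and rise.

Emit:
send_rows(increments=[[[0.033,0,0,0,0],[0.04,0,0,0,0],[0.055,0,0,0,0],[0.07,0,0,0,0],[0.07,0,0,0,0],[0.07,0,0,-0.01,0],[0.07,0,0,-0.02,0],[0.07,0,0,-0.03,0]]])

```text
t: 26.15
tool_pos: [0.5069, -0.2973, 0.0916]
tcp_rot: [[0.717, 0.698, -0.002], [0.698, -0.717, 0.002], [-0.001, -0.003, -1.0]]
ft_force: [-0.9, -0.8, 0.1]
grip_width: 0.0701
```

Emit:
send_rows(increments=[[[0.07,0,0,-0.04,0],[0.07,0,0,-0.04,0],[0.07,0,0,-0.03,0],[0.07,0,0,0,0]]])

```text
t: 26.55
tool_pos: [0.5102, -0.2998, 0.2068]
tcp_rot: [[0.717, 0.697, 0.008], [0.697, -0.717, -0.005], [0.003, 0.009, -1.0]]
ft_force: [0.6, -0.1, -0.2]
grip_width: 0.0699
```

```bash
python3 - <<'E'
from h import *
import cv2
o=observe();print(o['t'],o['tool_pos'],o['ft_force'],o['grip_width']);plan(o,[.497,.108,.2],-45)
cv2.imwrite('pics/w11.png',snapshot('wrist')[:,:,::-1])
E
```

```text
26.55 [ 0.51015541 -0.29983044  0.20679035] [ 0.55754777 -0.09185174 -0.24876314] 0.06994201933987923
shift [ 274.9 -301.6    4.7] yaw now -45.8 twist [np.float64(-0.8)]
```

View pics/w11.png

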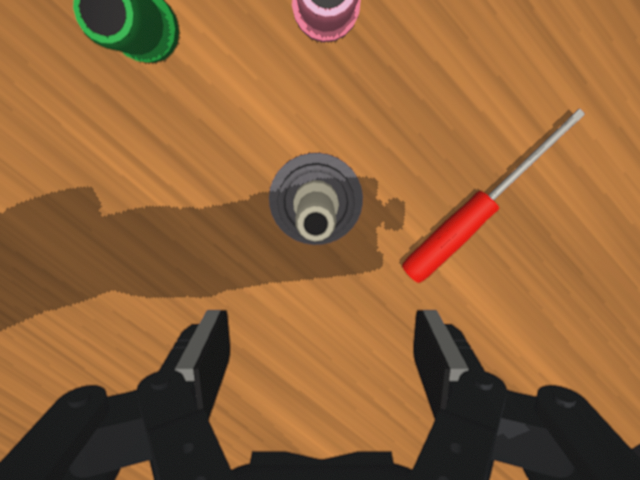

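The medium handle stands in the medium dish (socket at 316,223, dish at 316,197). Next is the large one on the mat.

Emit:
send_rows(increments=[[[0.08,0.027,-0.03,0,0],[0.08,0.0325,-0.0355,0,0],[0.08,0.0325,-0.0355,0,0],[0.08,0.0325,-0.0355,0,0],[0.08,0.0325,-0.0355,0,0],[0.08,0.0325,-0.0355,0,0],[0.08,0.0325,-0.0355,0,0],[0.08,0.0325,-0.0355,0,0]]])

```text
t: 27.4
tool_pos: [0.4946, 0.081, 0.2008]
tcp_rot: [[0.717, 0.698, -0.002], [0.698, -0.717, -0.0], [-0.002, -0.001, -1.0]]
ft_force: [0.3, -0.5, -0.8]
grip_width: 0.08
```

Emit:
send_rows(increments=[[[0.08,0.02,-0.022,0,0],[0.08,0,0,0.02,0],[0.08,0,0,0.02,0],[0.08,0,0,0,0],[0.08,0,0,0,0]]])

```text
t: 27.9
tool_pos: [0.4942, 0.1084, 0.1612]
tcp_rot: [[0.717, 0.697, -0.002], [0.697, -0.717, -0.001], [-0.002, -0.001, -1.0]]
ft_force: [0.3, -0.2, 0.8]
grip_width: 0.08
```

```bash
python3 - <<'E'
from h import *
import cv2
o=observe();print(o['t'],o['tool_pos'],o['ft_force'],o['grip_width']);plan(o,[.4958,.108,.0296],-45)
cv2.imwrite('pics/w12.png',snapshot('wrist')[:,:,::-1])
E
```

```text
27.9 [0.49416142 0.10844629 0.16116742] [ 0.2713486  -0.20305699  0.75894962] 0.0799747050461816
shift [  1.1   1.6 131.6] yaw now -45.8 twist [np.float64(-0.8)]
```

View pics/w12.png

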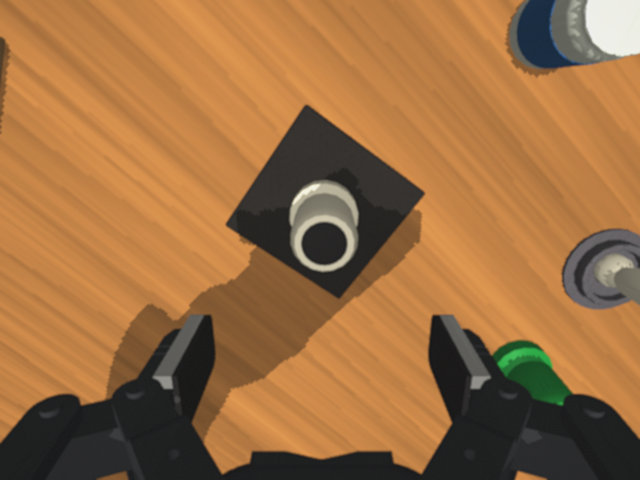

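Emit:
send_rows(increments=[[[0.08,0.001,0.0016,0.01,0],[0.08,0,0,0.03,0],[0.08,0,0,0.03,0],[0.08,0,0,0.026,0],[0.08,0,0,0.02,0],[0.08,0,0,0.014,0],[0.08,0,0,0,0],[0.08,0,0,0,0]]])

```text
t: 28.75
tool_pos: [0.497, 0.1082, 0.0318]
tcp_rot: [[0.717, 0.697, 0.0], [0.697, -0.717, 0.0], [0.0, 0.0, -1.0]]
ft_force: [0.7, -0.1, 0.2]
grip_width: 0.0801
```

Emit:
send_rows(increments=[[[0.065,0,0,0,0],[0.052,0,0,0,0],[0.045,0,0,0,0],[0.032,0,0,0,0],[0.032,0,0,0,0],[0.032,0,0,0,0],[0.032,0,0,0,0],[0.032,0,0,0,0]]], grip_force=40)

```text
t: 29.55
tool_pos: [0.4971, 0.1086, 0.0323]
tcp_rot: [[0.716, 0.698, 0.001], [0.698, -0.716, 0.001], [0.001, 0.0, -1.0]]
ft_force: [-0.7, -0.2, 6.9]
grip_width: 0.041
```

Emit:
send_rows(increments=[[[0.032,0,0,-0.004,0],[0.032,0,0,-0.01,0],[0.032,0,0,-0.018,0],[0.032,0,0,-0.028,0],[0.032,0,0,-0.03,0],[0.032,0,0,-0.03,0],[0.032,0,0,-0.014,0],[0.032,0,0,0,0]]])

```text
t: 30.35
tool_pos: [0.4978, 0.1087, 0.1679]
tcp_rot: [[0.716, 0.698, 0.004], [0.698, -0.716, 0.001], [0.004, 0.002, -1.0]]
ft_force: [-0.4, 0.3, -1.7]
grip_width: 0.0409
```

```bash
python3 - <<'E'
from h import *
o=observe();print(o['t'],o['tool_pos'],o['ft_force'],o['grip_width']);plan(o,[.631,.2865,.029],-45)
E
```

```text
30.35 [0.49784231 0.10868681 0.1679257 ] [-0.36551352  0.31263421 -1.73811937] 0.040893119310493165
shift [218.9 -34.8 139.7] yaw now -45.8 twist [np.float64(-0.8)]
```

Emit:
send_rows(increments=[[[0.032,0.012,-0.002,0,0],[0.032,0.025,-0.004,0,0],[0.032,0.036,-0.006,0,0],[0.032,0.038,-0.006,0,0],[0.032,0.037,-0.006,0,0],[0.032,0.034,-0.005,0,0],[0.032,0.024,-0.004,0,0],[0.032,0.012,-0.002,0,0]]])

```text
t: 31.15
tool_pos: [0.6283, 0.2896, 0.1631]
tcp_rot: [[0.714, 0.7, -0.002], [0.7, -0.714, 0.001], [-0.001, -0.002, -1.0]]
ft_force: [-0.4, -0.2, -1.8]
grip_width: 0.0408
```

Emit:
send_rows(increments=[[[0.032,0,0,0.005,0],[0.032,0,0,0.02,0],[0.032,0,0,0.025,0],[0.032,0,0,0.01,0],[0.032,0,0,0,0],[0.032,0,0,0,0]]])

```text
t: 31.75
tool_pos: [0.6287, 0.2853, 0.1058]
tcp_rot: [[0.717, 0.697, 0.0], [0.697, -0.717, -0.0], [0.0, 0.0, -1.0]]
ft_force: [0.5, 0.3, -1.1]
grip_width: 0.0409
```

```bash
python3 - <<'E'
from h import *
import cv2
o=observe();print(o['t'],o['tool_pos'],o['ft_force'],o['grip_width']);plan(o,[.631,.2865,.0333],-45)
cv2.imwrite('pics/w13.png',snapshot('wrist')[:,:,::-1])
E
```

```text
31.75 [0.62865142 0.2852811  0.10582242] [ 0.46487958  0.33776726 -1.13383835] 0.04093084141905939
shift [ 2.5  0.7 72.5] yaw now -45.8 twist [np.float64(-0.8)]
```

View pics/w13.png

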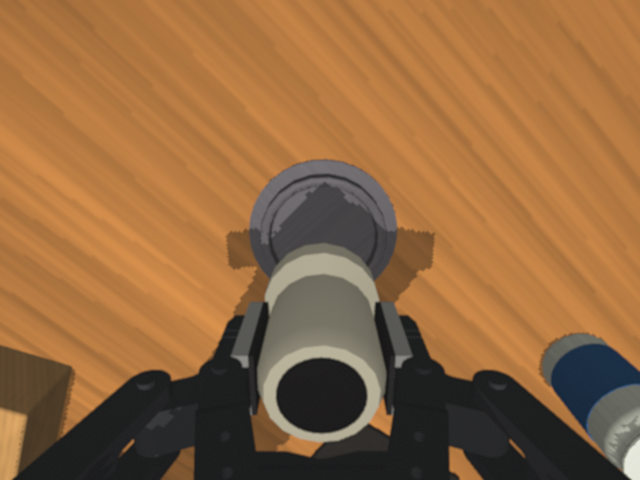

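Emit:
send_rows(increments=[[[0.032,0.0025,0.0008,0.005,0],[0.032,0,0,0.018,0],[0.032,0,0,0.02,0],[0.032,0,0,0.015,0],[0.032,0,0,0.009,0],[0.032,0,0,0.002,0],[0.032,0,0,0,0],[0.032,0,0,0,0]]])

```text
t: 32.6
tool_pos: [0.6316, 0.287, 0.0375]
tcp_rot: [[0.717, 0.698, 0.002], [0.698, -0.717, 0.001], [0.002, 0.001, -1.0]]
ft_force: [-0.3, -0.3, -0.9]
grip_width: 0.0411
```

Emit:
send_rows(increments=[[[0.032,0,0,0.001,0],[0.032,0,0,0.001,0],[0.032,0,0,0,0]]])

```text
t: 32.9
tool_pos: [0.6308, 0.2869, 0.0348]
tcp_rot: [[0.716, 0.698, 0.0], [0.698, -0.716, 0.0], [0.0, -0.0, -1.0]]
ft_force: [-0.5, 0.4, -1.7]
grip_width: 0.0409
```

Emit:
send_rows(increments=[[[0.032,0,0,0.001,0],[0.032,0,0,0,0]]])

```text
t: 33.1
tool_pos: [0.6307, 0.2868, 0.0335]
tcp_rot: [[0.717, 0.698, -0.0], [0.698, -0.717, 0.0], [-0.0, -0.0, -1.0]]
ft_force: [-0.3, -0.1, -1.8]
grip_width: 0.0408
```

Emit:
send_rows(increments=[[[0.032,0,0,0.0007,0],[0.032,0,0,0,0]]])

```text
t: 33.3
tool_pos: [0.6307, 0.2868, 0.0335]
tcp_rot: [[0.717, 0.698, -0.0], [0.698, -0.717, 0.0], [0.0, -0.0, -1.0]]
ft_force: [-2.9, -0.6, 3.7]
grip_width: 0.0411
```

Emit:
send_rows(increments=[[[0.045,0,0,0,0],[0.055,0,0,0,0],[0.07,0,0,0,0],[0.08,0,0,0,0],[0.08,0,0,0,0],[0.08,0,0,-0.01,0],[0.08,0,0,-0.02,0],[0.08,0,0,-0.03,0]]])

```text
t: 34.1
tool_pos: [0.6296, 0.2864, 0.0926]
tcp_rot: [[0.717, 0.698, -0.003], [0.698, -0.717, -0.001], [-0.003, -0.001, -1.0]]
ft_force: [1.0, -1.2, -1.4]
grip_width: 0.0799
```

Emit:
send_rows(increments=[[[0.08,0,0,-0.04,0],[0.08,0,0,-0.04,0],[0.08,0,0,-0.03,0],[0.08,-0.025,0.005,0,0],[0.08,-0.035,0.006,0,0],[0.08,-0.035,0.006,0,0],[0.08,-0.035,0.006,0,0],[0.08,-0.02,0.003,0,0]]])

```text
t: 34.9
tool_pos: [0.5398, 0.1604, 0.2039]
tcp_rot: [[0.719, 0.695, -0.0], [0.695, -0.719, -0.001], [-0.001, 0.0, -1.0]]
ft_force: [-0.1, 1.1, 0.0]
grip_width: 0.0796
```

Emit:
send_rows(increments=[[[0.08,0,0,0,0],[0.08,0,0,0,0],[0.08,0,0,0,0]]])

```text
t: 35.2
tool_pos: [0.5424, 0.1651, 0.2032]
tcp_rot: [[0.715, 0.699, 0.002], [0.699, -0.715, 0.001], [0.002, 0.0, -1.0]]
ft_force: [0.9, 0.6, 0.1]
grip_width: 0.08
```

```bash
python3 - <<'E'
from h import *
import cv2
o=observe();print(o['t'],o['tool_pos'],o['ft_force'])
a=snapshot('scene')[:,:,::-1];b=snapshot('top')[:,:,::-1]
cv2.imwrite('pics/f1.png',a)
cv2.imwrite('pics/f2.png',cv2.resize(b[140:320,150:500],None,fx=2.25,fy=2.25,interpolation=cv2.INTER_CUBIC))
E
```

```text
35.2 [0.54243113 0.16505089 0.20321653] [0.87112592 0.55425012 0.0770421 ]
```

View pics/f1.png

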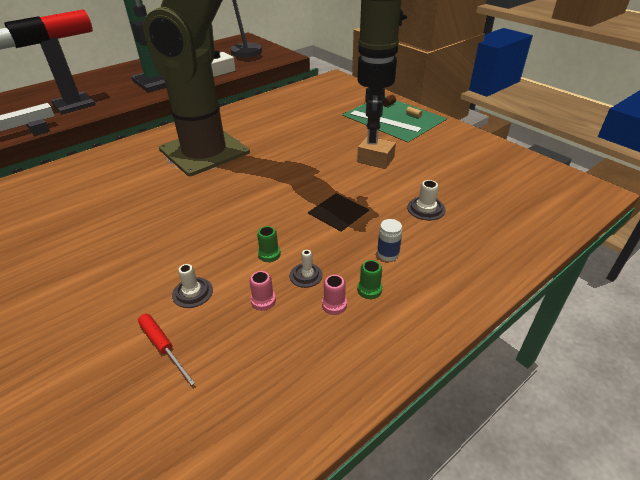

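View pics/f2.png

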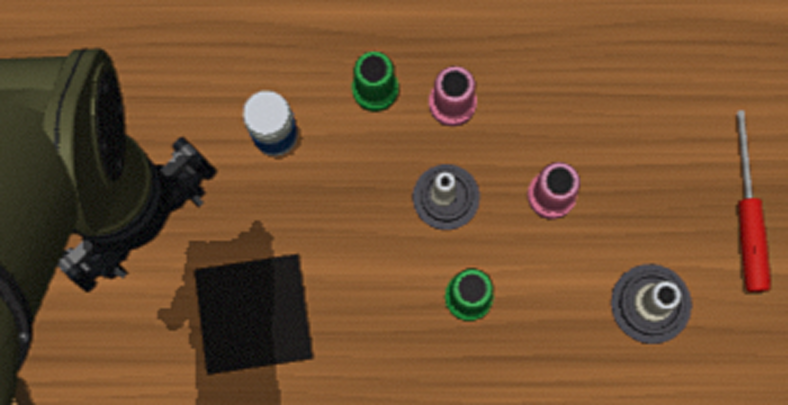

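All three handles stand upright in their own dishes: in the scene view small is at (306,265), medium at (188,283) and large at (428,195). The bystanders and look-alikes are unmoved.

```bash
python3 - <<'E'
from plant import *
print(job_done())
E
```

```text
the job is handed in; nothing more can be done
None
```

All three handles now stand upright in the dishes of their own size, and I handed the job in at about 35 s of the 96 s allowed. I parked the large handle on the mat, moved small to the small dish and medium to the medium dish, then brought large from the mat to the large dish.

- **Placing:** I lowered each handle until the wrist read a light contact of about 4 N at the dish floor (9 N on the mat) before opening the fingers. The highest force I saw was about 9 N.
- **Final pictures:** The scene view shows small, medium and large upright in their own dishes. The top view shows small and medium in place, but the arm hid the large dish there, so large is confirmed by the scene view only.
- **Bystanders:** By eye, the can, screwdriver and carton, and the green and pink look-alikes, stayed where they were.
- **Disagreements:** The network's positions were up to about 1.5 cm off my pixel measurements, so I used my own. Top and wrist cameras agreed to about 3 mm. I set the small handle down about 2 mm off the dish centre, well inside the 8 mm of play.

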